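Put the plug gauges back in their block in order of size

TASK

The mouths of the canisters have been gauged: put the four steel plug gauges that stand on the bench back into the wooden gauge block, plug end down, each upright in the bore made for its size and sitting on the bottom of it, so that the row runs in order from the largest to the smallest. Do not knock any gauge over, and leave the loupe and the bench timer where they are.

Things in the scene. Friction and masses are not known exactly. Their poses are not given: they have to be found in the camera images.
- gauge_52_mid (a point): Largest of four plain steel plug gauges, loose, standing upright on the bench: a plug 52 mm in diameter and 34 mm high with, above a short neck, a knurled knob 19 mm in diameter from 38 to 64 mm above the underside (64 mm tall in all), about 400 g. The point is its centre, half-way up, 32 mm above the underside and 19 mm below the middle of the knob; z is its upright axis.
- gauge_42_mid (a point): Second largest of four plain steel plug gauges, loose, standing upright on the bench: a plug 42 mm in diameter and 34 mm high with, above a short neck, a knurled knob 19 mm in diameter from 38 to 64 mm above the underside (64 mm tall in all), about 280 g. The point is its centre, half-way up, 32 mm above the underside and 19 mm below the middle of the knob; z is its upright axis.
- gauge_33_mid (a point): Third of four plain steel plug gauges, loose, standing upright on the bench: a plug 33 mm in diameter and 34 mm high with, above a short neck, a knurled knob 19 mm in diameter from 38 to 64 mm above the underside (64 mm tall in all), about 180 g. The point is its centre, half-way up, 32 mm above the underside and 19 mm below the middle of the knob; z is its upright axis.
- gauge_25_mid (a point): Smallest of four plain steel plug gauges, loose, standing upright on the bench: a plug 25 mm in diameter and 34 mm high with, above a short neck, a knurled knob 19 mm in diameter from 38 to 64 mm above the underside (64 mm tall in all), about 110 g. The point is its centre, half-way up, 32 mm above the underside and 19 mm below the middle of the knob; z is its upright axis.
- bore_52 (a point): Largest bore (56 mm wide) of the wooden gauge block, for the 52 mm gauge. The block, 234 x 80 x 26 mm high, fixed, turned any way round, has four round blind bores in a row along its length in order of size, each 10 mm deep. Point: centre of the bore's bottom, 16 mm above the bench, 10 mm below the block's top; z up, y along the row towards the largest bore's end.
- bore_42 (a point): Second bore of the block, 46 mm wide, for the 42 mm gauge, 65 mm from the largest. Point and axes as for bore_52. All four bores are 4 mm wider than their gauges and have a 45 degree countersink 4 mm wide and deep at the mouth.
- bore_33 (a point): Third bore of the block, 37 mm wide, for the 33 mm gauge, 55.5 mm beyond the second. Point and axes as for bore_52.
- bore_25 (a point): Smallest bore of the block, 29 mm wide, for the 25 mm gauge, 47 mm beyond the third. Point and axes as for bore_52.
- loupe_mid (a point): Black round loupe standing loose on the bench near the gauges, 39 mm in diameter, 37 mm tall; the point is its centre. A bystander.
- timer_mid (a point): White bench timer with three small buttons lying loose on the bench near the gauges, 62 x 62 x 22 mm; the point is its centre. A bystander.
There are look-alikes about, which are no part of the job. What is shaped like the part that bears gauge_25_mid but yellow is not meant.

How it is judged:
At the end, for the whole second after the job is handed in: Each gauge stands in its own bore: centre within 6 mm of the bore's axis, underside within 3 mm of the bore's bottom, upright within 0.1 rad, released and at rest (horizontal distance between gauge_52_mid and bore_52 below 0.006 m and z of gauge_52_mid in the frame of bore_52 between 0.029 and 0.035 m and angle between each of gauge_52_mid, gauge_42_mid, gauge_33_mid, gauge_25_mid's own z axis and vertical below 0.1 rad and linear speed of each of gauge_52, gauge_42, gauge_33, gauge_25 below 0.02 m/s and horizontal distance between gauge_42_mid and bore_42 below 0.006 m and z of gauge_42_mid in the frame of bore_42 between 0.029 and 0.035 m and horizontal distance between gauge_33_mid and bore_33 below 0.006 m and z of gauge_33_mid in the frame of bore_33 between 0.029 and 0.035 m and horizontal distance between gauge_25_mid and bore_25 below 0.006 m and z of gauge_25_mid in the frame of bore_25 between 0.029 and 0.035 m); the robot touches nothing.
It fails at once if a gauge is knocked over (angle between any of gauge_52_mid, gauge_42_mid, gauge_33_mid, gauge_25_mid's own z axis and vertical above 0.8 rad).
It fails at once if the loupe is disturbed (moved more than 20 mm) (distance of loupe_mid from where it was at the start of the episode above 0.02 m).
It fails at once if the timer is disturbed (moved more than 20 mm) (distance of timer_mid from where it was at the start of the episode above 0.02 m).
It also fails if it takes over 112 s, if anything falls off the work surface, if the arm or the gripper's body presses on something with over 40 N, if the wrist force passes 120 N, or if a joint passes its speed limit or range.

ROBOT

A 7-joint arm with a two-finger parallel gripper is mounted at the origin on a cart in front of the work surface, level with it; the furniture and walls round the work are solid. World frame = base frame: x ahead of the robot, y to its left, z up, the work surface at z = 0. Lengths are in m, angles in rad, forces in N, time in s.
With the tool pointing down it reaches from about 0.425 to 0.925 m from the base axis. Payload 6.8 kg.
Tool frame: the origin (TCP) lies at the very end of the fingers, on their centre line; the grasp point (between the pads) lies 19 mm behind it; z points along the fingers, y is the line along which they close (so a half turn about z gives the same grasp; the last joint's range is limited). The gripper opens to 85 mm and grips with 20 to 120 N. Pads are 22 mm wide; open, the fingers measure 114 mm over their backs; the gripper's body (76 mm by 85 mm) begins 54 mm behind the grasp point. The pads swing forward as they close: fully open they stand 13 mm farther back than shut.
Start: joints at [1.205, 0.477, 0.022, 1.555, -0.011, 1.109, -0.083], TCP at [0.172, -0.653, 0.231] pointing down, gripper open.
Joint ranges: [-2.96, 2.96], [-0.34, 2.1], [-1.41, 1.46], [0.24, 2.44], [-1.37, 4.51], [0.17, 1.92], [-2.96, 2.96]. Speed limits (rad/s): [2.39, 2.39, 3.14, 3.14, 3.14, 3.14, 3.14].

INTERFACE

Orientations are given as a unit quaternion [w, x, y, z].
In Python, from station import bot gives the robot as it stands.
- The arm moves only by the tool apply_moves, never from a script. Its argument "deltas" is a list of rows, each a list of 3 entries, a list of its own where there are three numbers: the closure, from 0 (fully open) to 1 (shut), then the shift along the tool's x, y, z in units of 0.2 m (1.0 is 0.2 m), then the turn about the tool's z in units of 2 pi rad (1.0 is 2 pi rad). A call has 1 to 12 rows; each row is the pose to reach, as a shift and turn from the pose commanded when the call began, along the tool's axes at that moment, turning the shorter way round; what a row does not reach only later rows make up. A row lasts 1/10 s, in which the tool goes at most 50 mm and 8.59 degrees, less where a joint would pass 70% of its speed; a pose out of reach is approached as far as the arm can. A call with a number of a shift or a turn outside -1 to 1 is refused whole. A call with a gripper value outside its range is refused whole. The fingers move at their own pace and stop on an object; "squeeze" is the grip in N (left out, the last holds). Time passes only in rows, so rows that repeat a pose let the fingers close. It gives the time, the measured TCP pose, the force, the opening and the grip force at its end, in the units of the state.
- bot.get_obs(): the state, without advancing time (a new reading comes with each control period).
- bot.read_camera(name): name is "side" or "top"; returns a dict with "color" (384x512x3 uint8, red, green, blue), "intrinsics" (3x3 intrinsics, pixels), "pose" (4x4, takes a point from camera to world coordinates). Camera axes: x right, y down, z forward; pixel columns grow to the right and rows downward; lengths in m; the calibration is good to about 2 mm. A picture is of the moment at which its call begins. There is no depth.
- bot.hand_in(): hands the job in; it is judged then, once.
Trained networks look in a picture, given as the dict that the camera call returned (one of the last four; its "shot" number tells which), for a name from the list of things; names that differ only in an ending like _2 or _b are one class to them, and where a whole thing is asked for, a point or a joint stands for the part that bears it (a point fixed in the world has none). Each returns a list of dicts, best first, with "confidence" (0 to 1); they miss things now and then, are a little off and sometimes report something else, mostly with a low value. They report only what shows in the picture. A call takes as long as a camera call. They do not tell look-alikes from the thing itself.
- bot.look_for(picture, target): "point" ([x, y, z] in m, in world coordinates, good to about 4 mm: the middle of the surface that is visible of it).
The state is a dict: "t": time; "q": joint angles; "joint_vel": joint speeds; "joint_torque": joint torques, N m; "eef_pos": TCP position; "tool_rot": TCP orientation; "contact_force": force on the tool from outside, world axes, zero at the start; "torque": the same for the moment, N m; "gripper_width": opening from 0.0 (shut) to 1.0 (fully open); "grasp_force": force on a finger pad.
Only numpy, scipy, OpenCV 4.12 (cv2) and the standard library are available. Lean on these libraries where they do the work, as an engineer would, in place of code of your own. Each camera call takes 0.05 s, during which the arm holds its last target. There are 200 camera calls.

## Working session

There is one attempt and no reset: what is moved stays moved. The work goes in short steps, Python scripts to look and compute and a tool call to move; the robot and the scene stay as the last step left them, time stands still between calls to the robot, and variables do not carry over. Pictures are saved under pics/ and viewed, at most 14 in all, crops included, and the job is handed in when it is done.

Besides the shell and the picture viewer there is one more tool, called after "Emit:" as name(argument=value, ...), one argument or row to a line, values as JSON. apply_moves: Moves the arm, as the interface text tells. Its arguments: {"type":"object","properties":{"deltas":{"type":"array","items":{"type":"array"}},"squeeze":{"type":"number"}},"required":["deltas"]}

```bash
mkdir -p pics; cat > h.py <<'E'
import numpy as np, cv2
from station import bot
def save(p,n): cv2.imwrite('pics/'+n,p["color"][:,:,::-1])
def pix(p,X):
    T=np.linalg.inv(np.array(p["pose"])); c=T[:3,:3]@np.array(X)+T[:3,3]; u=np.array(p["intrinsics"])@c; return u[:2]/u[2]
def ray(p,u,v,z):
    T=np.array(p["pose"]); d=T[:3,:3]@np.linalg.inv(np.array(p["intrinsics"]))@[u,v,1]; o=T[:3,3]; return o+d*(z-o[2])/d[2]
E
python3 - <<'E'
from h import *
np.set_printoptions(precision=4,suppress=True)
o=bot.get_obs(); print({k:np.round(v,4) for k,v in o.items()})
for c in("top","side"):
    p=bot.read_camera(c); save(p,c+"0.png"); print(c,p["pose"],p["intrinsics"])
    for n in["gauge_52_mid","gauge_42_mid","gauge_33_mid","gauge_25_mid","bore_52","bore_42","bore_33","bore_25","loupe_mid","timer_mid"]:
        for r in bot.look_for(p,n)[:3]: print(n,np.round(r["point"],3),round(r["confidence"],2),pix(p,r["point"]).round())
E
```

```text
{'t': np.float64(0.0), 'q': array([ 1.2049,  0.4778,  0.0223,  1.5565, -0.0115,  1.1093, -0.0831]), 'joint_vel': array([ 0.0002, -0.0013, -0.0007, -0.0007,  0.0004,  0.0002, -0.0012]), 'joint_torque': array([  0.    , -59.6447,   1.6081, -28.1194,   0.0125,   0.0095,
        -0.    ]), 'eef_pos': array([ 0.172 , -0.6521,  0.2303]), 'tool_rot': array([-0.0009,  0.9917,  0.1286, -0.0002]), 'contact_force': array([ 0.4808, -0.3186,  0.0959]), 'torque': array([-0.0212, -0.0257, -0.0375]), 'grasp_force': np.float64(0.0), 'gripper_width': np.float64(0.9975)}
top [[-0.0008 -0.998   0.0636  0.4759]
 [-0.9999  0.0017  0.015  -0.0772]
 [-0.015  -0.0635 -0.9979  1.3058]
 [ 0.      0.      0.      1.    ]] [[418.7437   0.     266.5528]
 [  0.     418.7437 183.3076]
 [  0.       0.       1.    ]]
gauge_52_mid [ 0.479 -0.042  0.034] 0.51 [261. 209.]
gauge_42_mid [ 0.466 -0.31   0.032] 0.55 [350. 213.]
gauge_42_mid [0.452 0.037 0.036] 0.41 [235. 218.]
gauge_33_mid [ 0.497 -0.124  0.035] 0.47 [288. 203.]
gauge_25_mid [ 0.448 -0.219  0.059] 0.54 [321. 219.]
bore_52 [0.574 0.212 0.026] 0.6 [179. 178.]
[... 461 characters left out ...]
   ]]
gauge_52_mid [ 0.476 -0.059  0.033] 0.65 [234. 196.]
gauge_42_mid [ 0.465 -0.323  0.031] 0.69 [245. 267.]
gauge_42_mid [0.456 0.023 0.028] 0.61 [223. 181.]
gauge_33_mid [ 0.498 -0.137  0.035] 0.55 [246. 212.]
gauge_33_mid [0.567 0.198 0.024] 0.35 [251. 147.]
gauge_25_mid [ 0.511 -0.222  0.037] 0.77 [257. 233.]
gauge_25_mid [ 0.45  -0.229  0.032] 0.62 [233. 239.]
gauge_25_mid [ 0.476 -0.431  0.019] 0.61 [257. 307.]
bore_52 [0.568 0.195 0.023] 0.55 [252. 148.]
bore_42 [0.568 0.195 0.023] 0.55 [252. 148.]
bore_33 [0.568 0.195 0.023] 0.55 [252. 148.]
bore_25 [0.568 0.195 0.023] 0.55 [252. 148.]
loupe_mid [0.456 0.023 0.029] 0.53 [223. 181.]
timer_mid [ 0.479 -0.432  0.02 ] 0.85 [259. 307.]
```

```bash
python3 - <<'E'
import cv2
t=cv2.imread('pics/top0.png'); s=cv2.imread('pics/side0.png')
cv2.imwrite('pics/t1.png',cv2.resize(t[130:260,140:410],None,fx=2.96,fy=2.96,interpolation=2))
cv2.imwrite('pics/s1.png',cv2.resize(s[110:330,140:400],None,fx=2.7,fy=2.7,interpolation=2))
E
```

```text
(no output)
```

View pics/t1.png

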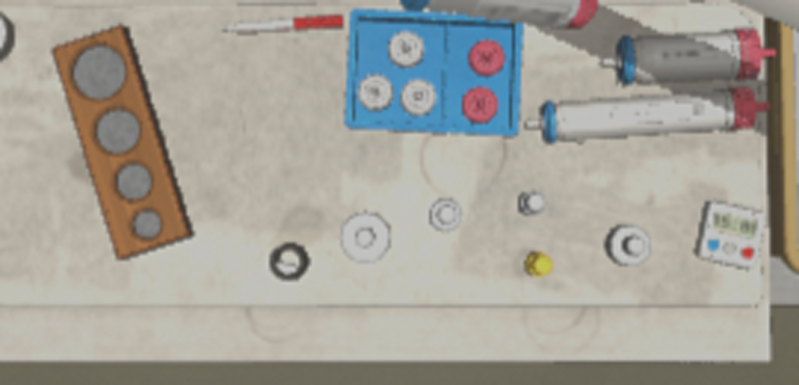

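View pics/s1.png

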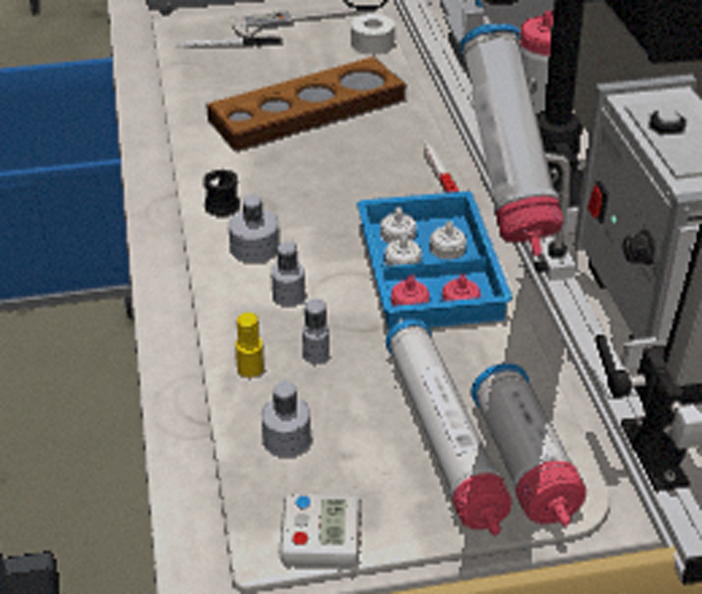

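The top crop (x2.96, offset 140,130) shows the steel gauges at full-image pixels 52 (264,210), 33 (290,202), 25 (319,199) and 42 (352,213).

- **Look-alikes and bystanders:** yellow twin (322,219), not meant. Black loupe (237,218). White timer (387,210). White and red caps in the blue tray, about (270–305,145–165).
- **Bores:** (173,154), (180,174), (185,191) and (190,205), largest to smallest.

Next I'll refine these by fitting projected circles in both cameras.

```bash
cat >> h.py <<'E'
from scipy.optimize import minimize
from scipy.ndimage import map_coordinates
A=np.linspace(0,2*np.pi,72,endpoint=False)
def circ(x,y,z,r): return np.c_[x+r*np.cos(A),y+r*np.sin(A),0*A+z]
def proj(p,P):
    T=np.linalg.inv(np.array(p["pose"])); u=(P@T[:3,:3].T+T[:3,3])@np.array(p["intrinsics"]).T; return u[:,:2]/u[:,2:]
def grad(p,s=0.8):
    g=np.zeros(p["color"].shape[:2])
    for k in range(3):
        b=cv2.GaussianBlur(p["color"][:,:,k].astype(float),(0,0),s); g+=np.hypot(cv2.Sobel(b,-1,1,0),cv2.Sobel(b,-1,0,1))
    return np.minimum(g,np.percentile(g,98.5))
def score(p,g,circs):
    s=0
    for c in circs:
        u=proj(p,circ(*c)); s+=map_coordinates(g,[u[:,1],u[:,0]],order=1,mode='nearest').mean()
    return s
def fit(p,f,x0,steps):
    g=grad(p); F=lambda x:-score(p,g,f(x)); x0=np.array(x0,float)
    import itertools
    best=min((x0+np.array(d) for d in itertools.product(*[np.linspace(-s,s,9) for s in steps])),key=F)
    r=minimize(F,best,method='Nelder-Mead',options=dict(initial_simplex=np.vstack([best]+[best+np.eye(len(best))[i]*steps[i]/6 for i in range(len(best))])))
    return r.x,-r.fun
OFF={52:0,42:65,33:120.5,25:167.5}
def gf(d,h=0): return lambda x:[(x[0],x[1],.064+h,.0095),(x[0],x[1],.034+h,d/2000)]
def bf(x): return [(x[0]-OFF[d]/1e3*np.cos(x[2]),x[1]-OFF[d]/1e3*np.sin(x[2]),.026,(d+12)/2000) for d in OFF]
E
python3 - <<'E'
from h import *
G={52:(.477,-.05),42:(.466,-.316),33:(.498,-.13),25:(.510,-.222)}
P={c:bot.read_camera(c) for c in("top","side")}
for c,p in P.items():
    I=p["color"].copy(); I=cv2.resize(I,None,fx=3,fy=3,interpolation=2)
    dr=lambda C:[cv2.polylines(I,[((proj(p,circ(*q))+.5)*3).astype(int)],True,(0,255,0),1) for q in C]
    for d,x in G.items():
        x,s=fit(p,gf(d),x,(.012,.012)); print(c,d,x.round(4),round(s)); dr(gf(d)(x))
    a=[ray(p,173.4,154.3,.026),ray(p,189.7,205.3,.026)] if c=="top" else [np.r_[xb[:2],0],np.r_[xb[:2]-.1*np.array([np.cos(xb[2]),np.sin(xb[2])]),0]]
    v=a[0]-a[1]; xb,s=fit(p,bf,[*a[0][:2],np.arctan2(v[1],v[0])],(.01,.01,.06)); print(c,"bore",xb.round(4),round(s),np.hypot(*v[:2])); dr(bf(xb))
    for b in bf(xb): print(np.round(b[:2],4))
    cv2.imwrite('pics/%s_fit.png'%c,(I[420:700,480:1130] if c=="top" else I[340:960,500:960])[:,:,::-1])
E
```

```text
top 52 [ 0.4786 -0.0508] 337
top 42 [ 0.4698 -0.3022] 790
top 33 [ 0.4941 -0.1191] 270
top 25 [ 0.5088 -0.208 ] 699
top bore [0.6667 0.222  0.3981] 1205 0.16569368142324833
[0.6667 0.222 ]
[0.6068 0.1968]
[0.5556 0.1753]
[0.5123 0.1571]
side 52 [ 0.4727 -0.0442] 1113
side 42 [ 0.4656 -0.3409] 1298
side 33 [ 0.5002 -0.1279] 1174
side 25 [ 0.5091 -0.2331] 1180
side bore [0.663  0.1911 0.3873] 1882 0.10000000000000002
[0.663  0.1911]
[0.6028 0.1666]
[0.5514 0.1456]
[0.5079 0.1279]
```

View pics/top_fit.png

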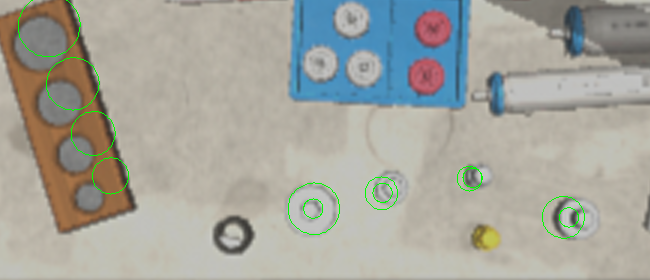

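View pics/side_fit.png

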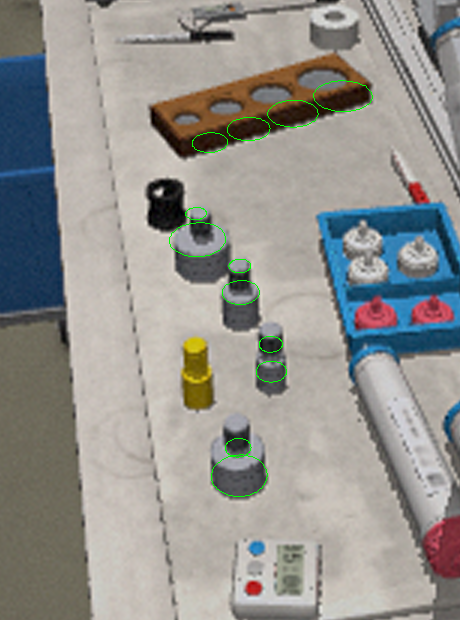

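The edge fit latched onto shadows and block edges: the bore circles in top sit about 30 px right of the grey discs. The bore bottoms are the grey discs themselves. I'll fit regions instead, using silhouette contrast.

```bash
cat >> h.py <<'E'
def mask(p,hulls,K=6,box=None):
    "union of hulls (each list of circles), supersampled"
    h,w=p["color"].shape[:2]; m=np.zeros((h*K,w*K),np.uint8)
    for H in hulls:
        u=np.vstack([proj(p,circ(*c)) for c in H]).astype(np.float32)
        cv2.fillConvexPoly(m,np.round(cv2.convexHull(u)[:,0]*K+K/2).astype(np.int32),1)
    return m
def contrast(ch,m,K=6,ring=2):
    ys,xs=np.where(m); y0,y1,x0,x1=ys.min()//K-4,ys.max()//K+5,xs.min()//K-4,xs.max()//K+5
    a=cv2.resize(m[y0*K:y1*K,x0*K:x1*K].astype(np.float32),(x1-x0,y1-y0),interpolation=cv2.INTER_AREA)
    o=np.clip(cv2.dilate(a,np.ones((2*ring+1,)*2))-a,0,1); c=ch[y0:y1,x0:x1]
    return (c*a).sum()/a.sum()-(c*o).sum()/o.sum()
def ghull(x,d,h=0): return [[(*x,h,d/2000),(*x,h+.034,d/2000)],[(*x,h+.034,.007),(*x,h+.064,.0095)]]
def search(F,x0,steps,rounds=6):
    x=np.array(x0,float); s=np.array(steps); import itertools
    for _ in range(rounds):
        x=max((x+s*np.array(d)/2 for d in itertools.product(range(-2,3),repeat=len(x))),key=F); s=s/2
    return x,F(x)
def borefit(p,x0):
    f=p["color"].astype(float); sat=f.max(2)-f.min(2)
    def F(x):
        s=0
        for b in bf(x):
            r=b[3]-.004; m=mask(p,[[(b[0],b[1],.016,r)]])&mask(p,[[(b[0],b[1],.022,r)]]); s+=contrast(-sat,m)
        return s
    return search(F,x0,(.008,.008,.05),4)
E
cat > run1.py <<'E'
from h import *
G={52:(.477,-.05),42:(.466,-.316),33:(.498,-.13),25:(.510,-.222)}
M={52:(263.6,210),33:(290.3,202.3),25:(319.4,198.6),42:(352.2,212.8)}
P={c:bot.read_camera(c) for c in("top","side")}
for c,p in P.items():
    I=cv2.resize(p["color"],None,fx=6,fy=6,interpolation=2)
    dr=lambda C:[cv2.polylines(I,[((proj(p,circ(*q))+.5)*6).astype(int)],True,(0,255,0),1) for q in C]
    L=p["color"].astype(float).mean(2); til=[]
    a=[ray(p,173.4,154.3,.016),ray(p,189.7,205.3,.016)] if c=="top" else a
    v=a[0]-a[1]; xb,s=borefit(p,[*a[0][:2],np.arctan2(v[1],v[0])]); print(c,"bore",xb.round(4),round(s))
    for b in bf(xb): dr([(b[0],b[1],.016,b[3]-.004)]); print(np.round(b[:2],4))
    for d,x in G.items():
        if c=="side": x,s=search(lambda x:contrast(-L,mask(p,ghull(x,d))),x,(.015,.015)); print(c,d,x.round(4),round(s))
        else: x=ray(p,*M[d],.034)[:2]; print("hand",d,x.round(4))
        dr([(*x,.064,.0095),(*x,.034,d/2000),(*x,0,d/2000)])
        u=(pix(p,(*x,.035))*6).astype(int); til.append(I[u[1]-130:u[1]+130,u[0]-100:u[0]+100])
    (u0,v0),(u1,v1)=[(pix(p,(*bf(xb)[k][:2],.02))*6).astype(int) for k in(0,3)]
    cx,cy=(u0+u1)//2,(v0+v1)//2; B=I[cy-230:cy+230,cx-260:cx+260]
    row=np.hstack(til); B=cv2.resize(B,None,fx=.65,fy=.65)
    out=np.zeros((row.shape[0]+B.shape[0],800,3),np.uint8); out[:260]=row; out[260:,:B.shape[1]]=B
    cv2.imwrite('pics/%s_fit2.png'%c,out[:,:,::-1])
E
python3 run1.py
```

```text
top bore [0.65   0.2324 0.3141] 239
[0.65   0.2324]
[0.5881 0.2123]
[0.5354 0.1951]
[0.4907 0.1806]
hand 52 [ 0.4758 -0.0491]
hand 42 [ 0.4672 -0.3168]
hand 33 [ 0.4991 -0.1301]
hand 25 [ 0.5102 -0.2183]
side bore [0.65   0.2434 0.3266] 242
[0.65   0.2434]
[0.5884 0.2225]
[0.5358 0.2047]
[0.4913 0.1896]
side 52 [ 0.477  -0.0434] 51
side 42 [ 0.4683 -0.3148] 64
side 33 [ 0.4996 -0.126 ] 73
side 25 [ 0.5105 -0.2215] 71
```

View pics/top_fit2.png

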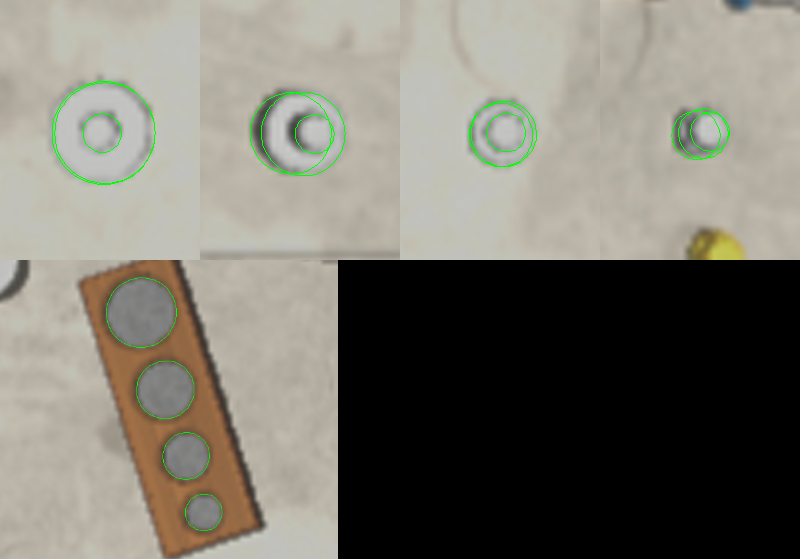

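View pics/side_fit2.png

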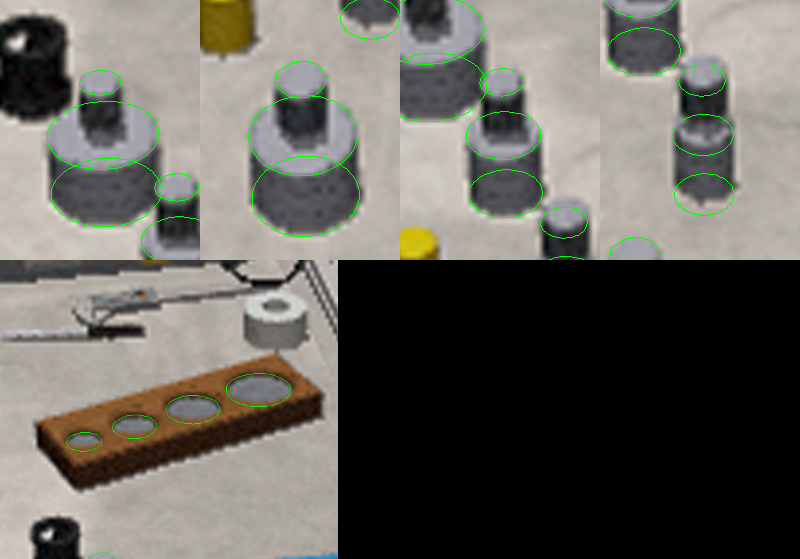

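Top fits sit snugly: bore discs on the circles, gauges within about 1 mm. The side camera disagrees by 4 to 11 mm in y, a small pitch bias. I choose the steel gauge at (319,199) as the 25, not the yellow one at (322,219). I'll grip the 52 first, and use it to calibrate the cameras against the robot.

```bash
cat >> h.py <<'E'
from scipy.spatial.transform import Rotation as R
def go(x,y,z,ang=.318):
    o=bot.get_obs(); q=o["tool_rot"]; r=R.from_quat([q[1],q[2],q[3],q[0]]); m=r.as_matrix()
    d=m.T@(np.array([x,y,z])-o["eef_pos"]); a=np.arctan2(m[1,0],m[0,0])
    print("t",round(float(o["t"]),2),"pos",np.round(o["eef_pos"],4),"tilt",round(float(np.arccos(-m[2,2])),4),"ang",round(float(a),3),"shift",(d/.2).round(4),"turn",round((a-ang)/2/np.pi,4))
E
python3 -c "
from h import *
go(.4764,-.047,.16)"
```

```text
t 1.3 pos [ 0.1721 -0.6527  0.2313] tilt 0.0 ang 0.258 shift [ 2.2434 -2.5407  0.3564] turn -0.0096
```

Emit:
apply_moves(
  deltas=[
    [0.5,[0.22,-0.25,0],-0.0096],
    [0.5,[0.38,-0.43,0],-0.0096],
    [0.5,[0.56,-0.64,0],-0.0096],
    [0.5,[0.75,-0.85,0],-0.0096],
    [0.5,[0.92,-1,0],-0.0096],
    [0.5,[0.92,-1,0],-0.0096],
  ],
  squeeze=60,
)

```text
t: 1.9
eef_pos: [0.3017, -0.4081, 0.2316]
tool_rot: [-0.0, 0.987, 0.161, 0.001]
contact_force: [-1.0, -0.1, -0.5]
gripper_width: 0.503
grasp_force: 0.0
```

Emit:
apply_moves(
  deltas=[
    [0.5,[0.22,-0.25,0],0],
    [0.5,[0.38,-0.43,0],0],
    [0.5,[0.56,-0.64,0],0],
    [0.5,[0.75,-0.85,0],0],
    [0.5,[0.88,-1,0],0],
    [0.5,[0.88,-1,0],0],
  ],
)

```text
t: 2.5
eef_pos: [0.4056, -0.1625, 0.2319]
tool_rot: [-0.0, 0.987, 0.162, 0.001]
contact_force: [0.4, -0.5, 0.1]
gripper_width: 0.504
grasp_force: 0.0
```

```bash
python3 -c "
from h import *
go(.4764,-.047,.12); print(bot.get_obs()['gripper_width'])"
```

```text
t 2.5 pos [ 0.4056 -0.1625  0.2319] tilt 0.002 ang 0.325 shift [ 0.5189 -0.4343  0.5606] turn 0.0011
0.5036880319909637
```

Emit:
apply_moves(
  deltas=[
    [0.5,[0.25,-0.21,0],0],
    [0.5,[0.519,-0.434,0],0.001],
    [0.5,[0.519,-0.434,0.2],0.001],
    [0.5,[0.519,-0.434,0.4],0.001],
    [0.5,[0.519,-0.434,0.56],0.001],
    [0.5,[0.519,-0.434,0.56],0.001],
    [0.5,[0.519,-0.434,0.56],0.001],
  ],
)

```text
t: 3.2
eef_pos: [0.4752, -0.0525, 0.1198]
tool_rot: [-0.0, 0.988, 0.155, -0.0]
contact_force: [-0.5, 0.3, -0.1]
gripper_width: 0.501
grasp_force: 0.0
```

```bash
python3 -c "
from h import *
go(.4764,-.047,.040)
p=bot.read_camera('side'); u=pix(p,(.4764,-.047,.06)).astype(int); c=p['color'][u[1]-50:u[1]+40,u[0]-60:u[0]+60]; save({'color':cv2.resize(c,None,fx=6,fy=6,interpolation=2)},'a1.png')"
```

```text
t 3.2 pos [ 0.4752 -0.0525  0.1198] tilt 0.0005 ang 0.312 shift [ 0.0141 -0.0245  0.399 ] turn -0.001
```

View pics/a1.png

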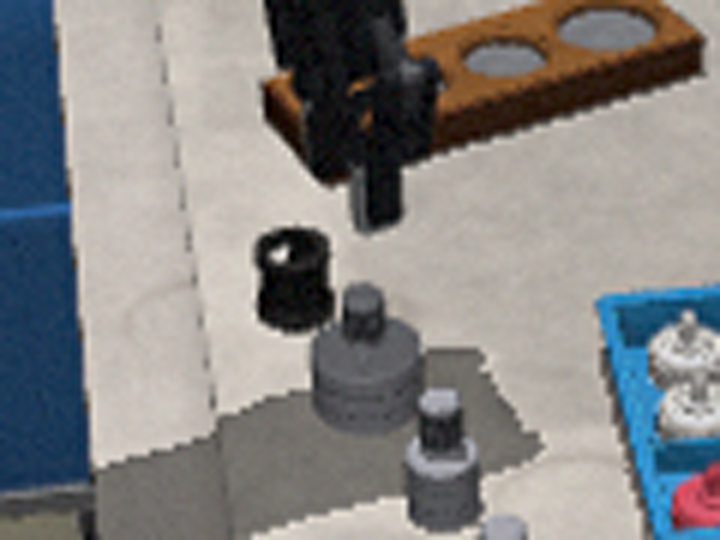

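The fingers (crop 375,225) hang straight above the 52's knob (365,300), with the loupe clear at left. I'll centre and descend.

Emit:
apply_moves(
  deltas=[
    [0.5,[0.014,-0.0245,0.05],-0.001],
    [0.5,[0.014,-0.0245,0.05],-0.001],
    [0.5,[0.014,-0.0245,0.05],-0.001],
  ],
)

```text
t: 3.55
eef_pos: [0.4766, -0.0469, 0.1099]
tool_rot: [0.0, 0.987, 0.159, 0.0]
contact_force: [0.1, -0.5, -0.7]
gripper_width: 0.499
grasp_force: 0.0
```

```bash
python3 -c "
from h import *
go(.4764,-.047,.040)"
```

```text
t 3.55 pos [ 0.4766 -0.0469  0.1099] tilt 0.001 ang 0.318 shift [-1.400e-03  1.000e-04  3.494e-01] turn 0.0001
```

Tracking is exact once settled. Descend, grip, and hold.

Emit:
apply_moves(
  deltas=[
    [0.5,[0,0,0.12],0],
    [0.5,[0,0,0.24],0],
    [0.5,[0,0,0.35],0],
    [0.5,[0,0,0.35],0],
    [0.5,[0,0,0.35],0],
    [0.7,[0,0,0.35],0],
    [0.85,[0,0,0.35],0],
    [1,[0,0,0.35],0],
    [1,[0,0,0.35],0],
    [1,[0,0,0.35],0],
  ],
)

```text
t: 4.55
eef_pos: [0.4773, -0.0468, 0.0405]
tool_rot: [0.0, 0.987, 0.158, 0.001]
contact_force: [-2.5, 0.5, 7.2]
gripper_width: 0.199
grasp_force: 58.5
```

Emit:
apply_moves(
  deltas=[
    [1,[0,0,0],0],
    [1,[0,0,-0.05],0],
    [1,[0,0,-0.15],0],
    [1,[0,0,-0.3],0],
    [1,[0,0,-0.45],0],
    [1,[0,0,-0.45],0],
    [1,[0,0,-0.45],0],
  ],
)

```text
t: 5.25
eef_pos: [0.4761, -0.0473, 0.1297]
tool_rot: [0.0, 0.987, 0.158, 0.0]
contact_force: [-0.1, -1.2, -4.6]
gripper_width: 0.195
grasp_force: 59.2
```

```bash
cat > cal.py <<'E'
from h import *
import sys
d=int(sys.argv[1]); o=bot.get_obs(); e=o["eef_pos"]; h=e[2]-.040
go(.65,.2324,.13)
for c in("top","side"):
    p=bot.read_camera(c); I=cv2.resize(p["color"],None,fx=6,fy=6,interpolation=2)
    for q in[(e[0],e[1],h,d/2000),(e[0],e[1],h+.034,d/2000)]: cv2.polylines(I,[((proj(p,circ(*q))+.5)*6).astype(int)],True,(0,255,0),1)
    u=(pix(p,(e[0],e[1],h+.02))*6).astype(int); a=I[u[1]-200:u[1]+200,u[0]-190:u[0]+190]; out=a if c=="top" else np.hstack([out,a])
save({"color":out},"cal%d.png"%d)
E
python3 cal.py 52
```

```text
t 5.25 pos [ 0.4761 -0.0473  0.1297] tilt 0.0011 ang 0.318 shift [ 1.2629 -1.0571 -0.0014] turn -0.0001
```

View pics/cal52.png

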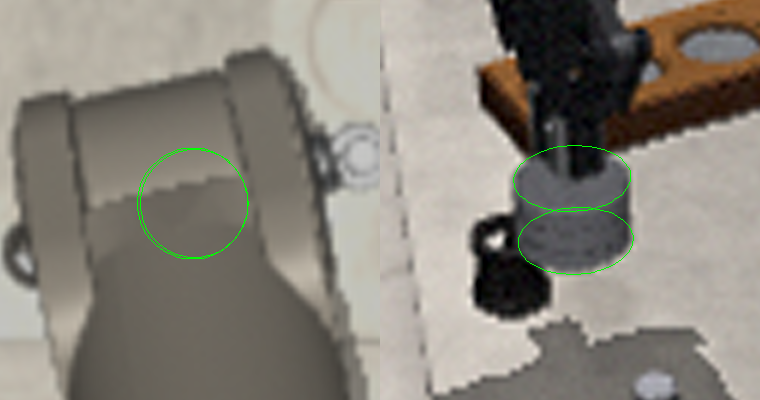

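Right half: the robot-predicted gauge outline (center 573,210) matches the held 52 in the side view to within about 1 mm, so the side camera is good and my side bore fit needs checking. The top view is blocked by the gripper. I'll cross-check using the block's top-face outline.

```bash
cat > blk.py <<'E'
from h import *
def quad(p,x,z,K=6):
    c,s=np.cos(x[2]),np.sin(x[2]); u=np.array([c,s,0]);v=np.array([-s,c,0])
    Q=np.array([[x[0],x[1],z]+a*.117*u+b*.04*v for a,b in((1,1),(1,-1),(-1,-1),(-1,1))])
    m=np.zeros((384*K,512*K),np.uint8); cv2.fillConvexPoly(m,np.round(proj(p,Q)*K+K/2).astype(np.int32),1); return m
from PIL import Image as _I if False else None
E
sed -i '$d' blk.py; cat >> blk.py <<'E'
for c in("top","side"):
    f=cv2.imread('pics/%s0.png'%c)[:,:,::-1].astype(float)
    p=bot.read_camera(c); ch=np.clip(f[:,:,0]-f[:,:,2],0,None)
    x,s=search(lambda x:contrast(ch,quad(p,x,.026),ring=1),[.575,.207,.318],(.012,.012,.04),5)
    print(c,"block",x.round(4),round(s,1))
    f0=dict(p); f0["color"]=f.astype(np.uint8)
    sat=f.max(2)-f.min(2)
    # each bore alone
    for d,b in zip(OFF,bf([.65,.235,.318])):
        r=d/2000+.002
        F=lambda y:contrast(-sat,mask(p,[[(y[0],y[1],.016,r)]])&mask(p,[[(y[0],y[1],.022,r)]]),ring=2)
        y,s=search(F,b[:2],(.01,.01),6)
        w=y-x[:2]; n=np.array([-np.sin(x[2]),np.cos(x[2])]); print(d,y.round(4),round(s),"perp off block axis mm",round(1e3*w@n,1),"along",round(1e3*w@[np.cos(x[2]),np.sin(x[2])],1))
E
python3 blk.py
```

```text
top block [0.5765 0.2078 0.3155] 33.2
52 [0.6502 0.2328] 60 perp off block axis mm 1.0 along 77.8
42 [0.5878 0.2123] 60 perp off block axis mm 0.9 along 12.2
33 [0.5354 0.1953] 59 perp off block axis mm 0.9 along -43.0
25 [0.4906 0.1811] 60 perp off block axis mm 1.3 along -90.0
side block [0.5758 0.2122 0.318 ] 36.3
52 [0.65   0.2436] 61 perp off block axis mm 6.6 along 80.3
42 [0.5879 0.2225] 62 perp off block axis mm 5.9 along 14.8
33 [0.5354 0.205 ] 61 perp off block axis mm 5.7 along -40.6
25 [0.4912 0.1895] 59 perp off block axis mm 4.8 along -87.4
```

The visible grey lies about 4 mm above the bore bottom, which explains the perpendicular offsets. Top and side still differ by about 5 mm in y, so I'll measure the side bias with the held gauge over plain bench.

Emit:
apply_moves(
  deltas=[
    [1,[0.15,-0.12,0],0],
    [1,[0.3,-0.25,0],0],
    [1,[0.45,-0.38,0.05],0],
    [1,[0.58,-0.48,0.1],0],
    [1,[0.63,-0.53,0.15],0],
    [1,[0.63,-0.53,0.15],0],
    [1,[0.63,-0.53,0.15],0],
    [1,[0.63,-0.53,0.15],0],
  ],
)

```text
t: 6.25
eef_pos: [0.5621, 0.0913, 0.099]
tool_rot: [0.001, 0.988, 0.158, -0.001]
contact_force: [-0.8, -0.5, -4.2]
gripper_width: 0.199
grasp_force: 59.0
```

```bash
cat > cal2.py <<'E'
from h import *
o=bot.get_obs(); e=o["eef_pos"]; h=e[2]-.0405; print(e.round(4)); go(.6505,.2318,.1)
p=bot.read_camera("side"); f=p["color"].astype(float); L=f.mean(2)
for nm,ch in(("L",-L),("warm",-(f[:,:,0]-f[:,:,2]))):
    # plug only; full silhouette
    F=lambda x:contrast(ch,mask(p,[[(*x,h,.026),(*x,h+.034,.026)]]),ring=2)
    x,s=search(F,e[:2],(.01,.01),6); print(nm,((x-e[:2])*1e3).round(1),round(s),round(F(e[:2])))
I=cv2.resize(f.astype(np.uint8),None,fx=10,fy=10,interpolation=2)
for dy,c in((0,(0,255,0)),(.004,(255,0,0))):
    for q in[(e[0],e[1]+dy,h,.026),(e[0],e[1]+dy,h+.034,.026)]: cv2.polylines(I,[((proj(p,circ(*q))+.5)*10).astype(int)],True,c,1)
u=(pix(p,(e[0],e[1],h+.02))*10).astype(int); save({"color":I[u[1]-200:u[1]+200,u[0]-200:u[0]+200]},"cal2.png")
E
python3 cal2.py
```

```text
[0.5621 0.0913 0.099 ]
t 6.25 pos [0.5621 0.0913 0.099 ] tilt 0.0017 ang 0.316 shift [ 0.6384 -0.5302 -0.0064] turn -0.0003
L [19.4  4.2] 21 9
warm [1.2 8.1] 37 33
```

View pics/cal2.png

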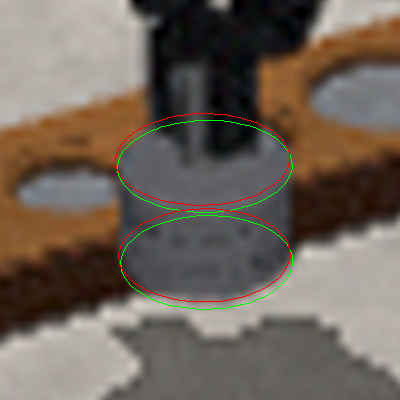

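The held gauge matches the red outline, so the side view reads y about 4.5 mm too large. The corrected side bore then agrees with the top fit: bore_52 ≈ (0.650, 0.232).

Emit:
apply_moves(
  deltas=[
    [1,[0.16,-0.13,0],0],
    [1,[0.32,-0.27,0],0],
    [1,[0.48,-0.4,0],0],
    [1,[0.6,-0.5,0],0],
    [1,[0.638,-0.531,0],0],
    [1,[0.638,-0.531,0],0],
    [1,[0.638,-0.531,0],0],
    [1,[0.638,-0.531,0.06],0],
    [1,[0.638,-0.531,0.1],0],
    [1,[0.638,-0.531,0.1],0],
  ],
)

```text
t: 7.3
eef_pos: [0.6493, 0.232, 0.0771]
tool_rot: [0.001, 0.987, 0.158, -0.002]
contact_force: [-0.0, -0.1, -3.7]
gripper_width: 0.199
grasp_force: 59.3
```

```bash
python3 -c "
from h import *
go(.6503,.2320,.0565)"
```

```text
t 7.3 pos [0.6493 0.232  0.0771] tilt 0.0041 ang 0.317 shift [0.0052 0.0016 0.1028] turn -0.0001
```

Emit:
apply_moves(
  deltas=[
    [1,[0.004,0.001,0.03],0],
    [1,[0.004,0.001,0.05],0],
    [1,[0.004,0.001,0.065],0],
    [1,[0.004,0.001,0.08],0],
    [1,[0.004,0.001,0.09],0],
    [1,[0.004,0.001,0.098],0],
    [1,[0.004,0.001,0.098],0],
    [1,[0.004,0.001,0.098],0],
  ],
)

```text
t: 8.1
eef_pos: [0.6512, 0.2342, 0.0595]
tool_rot: [-0.0, 0.987, 0.159, -0.0]
contact_force: [-0.9, 0.7, -4.3]
gripper_width: 0.198
grasp_force: 59.3
```

Emit:
apply_moves(
  deltas=[
    [1,[0,0,0],0],
    [1,[0,0,0],0],
  ],
)

```text
t: 8.3
eef_pos: [0.6513, 0.2342, 0.0596]
tool_rot: [-0.0, 0.987, 0.158, -0.0]
contact_force: [-2.1, 2.1, -4.5]
gripper_width: 0.194
grasp_force: 59.2
```

```bash
python3 -c "
from h import *
go(.6503,.2320,.0565); print(bot.get_obs()['contact_force'],bot.get_obs()['torque'])"
```

```text
t 8.3 pos [0.6513 0.2342 0.0596] tilt 0.0004 ang 0.318 shift [-0.0082  0.0087  0.0156] turn 0.0
[-2.07798898  2.1187632  -4.47387914] [0.28601216 0.39397935 0.03323221]
```

Emit:
apply_moves(
  deltas=[
    [1,[-0.006,0.005,0.005],0],
    [1,[-0.006,0.005,0.01],0],
    [1,[-0.006,0.005,0.01],0],
    [1,[-0.006,0.005,0.01],0],
    [1,[-0.006,0.005,0.01],0],
  ],
)

```text
t: 8.8
eef_pos: [0.6507, 0.2334, 0.0579]
tool_rot: [-0.0, 0.987, 0.159, 0.0]
contact_force: [-2.4, 3.1, -2.0]
gripper_width: 0.199
grasp_force: 59.6
```

Wall contact pushes toward (-x,+y), so I'll ease that way while lowering.

Emit:
apply_moves(
  deltas=[
    [1,[-0.0025,-0.0087,0],0],
    [1,[-0.0025,-0.0087,0.004],0],
    [1,[-0.0025,-0.0087,0.007],0],
    [1,[-0.0025,-0.0087,0.01],0],
    [1,[-0.0025,-0.0087,0.01],0],
    [1,[-0.0025,-0.0087,0.01],0],
  ],
)

```text
t: 9.4
eef_pos: [0.6503, 0.2337, 0.0567]
tool_rot: [0.0, 0.987, 0.158, 0.0]
contact_force: [-3.4, -0.6, 5.4]
gripper_width: 0.2
grasp_force: 60.4
```

It is on the bottom: TCP z 0.0567 against 0.0565 expected. Release and rise.

Emit:
apply_moves(
  deltas=[
    [0.7,[0,0,0],0],
    [0.5,[0,0,0],0],
    [0.5,[0,0,0],0],
    [0.5,[0,0,0],0],
    [0.5,[0,0,-0.1],0],
    [0.5,[0,0,-0.25],0],
    [0.5,[0,0,-0.4],0],
    [0.5,[0,0,-0.5],0],
    [0.5,[0,0,-0.5],0],
  ],
)

```text
t: 10.3
eef_pos: [0.6518, 0.2352, 0.1594]
tool_rot: [-0.001, 0.987, 0.158, 0.003]
contact_force: [0.3, -0.6, -1.0]
gripper_width: 0.501
grasp_force: 0.0
```

```bash
python3 -c "
from h import *
go(.4675,-.3168,.1567)"
```

```text
t 10.3 pos [0.6518 0.2352 0.1594] tilt 0.0063 ang 0.318 shift [-1.7377e+00  2.3336e+00  1.6000e-03] turn -0.0
```

Emit:
apply_moves(
  deltas=[
    [0.5,[-0.14,0.19,0],0],
    [0.5,[-0.28,0.38,0],0],
    [0.5,[-0.43,0.58,0],0],
    [0.5,[-0.58,0.78,0],0],
    [0.5,[-0.72,0.97,0],0],
    [0.5,[-0.72,0.97,0],0],
  ],
)

```text
t: 10.9
eef_pos: [0.5709, -0.0044, 0.1541]
tool_rot: [0.002, 0.988, 0.153, -0.002]
contact_force: [0.8, 0.2, 0.2]
gripper_width: 0.502
grasp_force: 0.0
```

Emit:
apply_moves(
  deltas=[
    [0.5,[-0.14,0.19,0],0],
    [0.5,[-0.28,0.38,0],0],
    [0.5,[-0.43,0.58,0],0],
    [0.5,[-0.58,0.78,0],0],
    [0.5,[-0.72,0.97,0],0],
    [0.5,[-0.72,0.97,0],0],
    [0.5,[-0.72,0.97,0],0],
    [0.5,[-0.72,0.97,0],0],
  ],
)

```text
t: 11.7
eef_pos: [0.4981, -0.2227, 0.1553]
tool_rot: [-0.001, 0.987, 0.159, 0.0]
contact_force: [0.2, 0.1, 0.1]
gripper_width: 0.501
grasp_force: 0.0
```

```bash
cat > chk.py <<'E'
from h import *
go(.4675,-.316,.1)
# placed 52 in top and side: knob/plug edge check
X=[];
for c in("top","side"):
    p=bot.read_camera(c); I=cv2.resize(p["color"],None,fx=8,fy=8,interpolation=2)
    for dy,col in((0,(0,255,0)),(.004,(255,0,0))):
        for q in[(.6503,.2335+dy,.080,.0095),(.6503,.2335+dy,.050,.026)]: cv2.polylines(I,[((proj(p,circ(*q))+.5)*8).astype(int)],True,col,1)
    u=(pix(p,(.65,.2335,.05))*8).astype(int); a=I[u[1]-190:u[1]+190,u[0]-190:u[0]+190]; X.append(a)
save({"color":np.hstack(X)},"chk52.png")
E
python3 chk.py
```

```text
t 11.7 pos [ 0.4981 -0.2227  0.1553] tilt 0.0011 ang 0.32 shift [-0.2919  0.3948  0.2759] turn 0.0004
```

View pics/chk52.png

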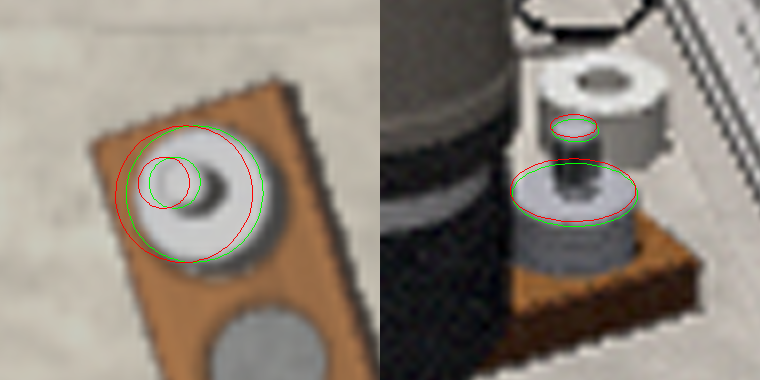

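The 52 sits upright in its bore: plug rim (200,195) in the left half, level on the block in the right half. Relative to the robot, top reads y about 3 mm low and side about 4 mm high, so I'll correct for that: 42 at (0.4675, -0.3155), and the bores 2.5 mm further in +y.

Emit:
apply_moves(
  deltas=[
    [0.5,[-0.15,0.2,0],0],
    [0.5,[-0.292,0.392,0],0],
    [0.5,[-0.292,0.392,0.15],0],
    [0.5,[-0.292,0.392,0.25],0],
    [0.5,[-0.292,0.392,0.276],0],
    [0.5,[-0.292,0.392,0.276],0],
    [0.5,[-0.292,0.392,0.276],0],
    [0.5,[-0.292,0.392,0.276],0],
  ],
)

```text
t: 12.6
eef_pos: [0.4677, -0.3171, 0.1017]
tool_rot: [0.001, 0.987, 0.159, 0.001]
contact_force: [0.4, 0.8, 1.1]
gripper_width: 0.5
grasp_force: 0.0
```

```bash
python3 -c "
from h import *
go(.4675,-.3155,.0405)"
```

```text
t 12.6 pos [ 0.4677 -0.3171  0.1017] tilt 0.0021 ang 0.319 shift [ 0.001  -0.0083  0.3061] turn 0.0002
```

Emit:
apply_moves(
  deltas=[
    [0.5,[0.001,-0.008,0.1],0],
    [0.5,[0.001,-0.008,0.2],0],
    [0.5,[0.001,-0.008,0.304],0],
    [0.5,[0.001,-0.008,0.304],0],
    [0.5,[0.001,-0.008,0.304],0],
    [0.7,[0.001,-0.008,0.304],0],
    [0.85,[0.001,-0.008,0.304],0],
    [1,[0.001,-0.008,0.304],0],
    [1,[0.001,-0.008,0.304],0],
    [1,[0.001,-0.008,0.304],0],
    [1,[0.001,-0.008,0.304],0],
  ],
)

```text
t: 13.7
eef_pos: [0.4672, -0.316, 0.0412]
tool_rot: [0.001, 0.987, 0.158, 0.001]
contact_force: [-1.4, 2.3, 6.8]
gripper_width: 0.202
grasp_force: 58.4
```

Emit:
apply_moves(
  deltas=[
    [1,[0,0,0],0],
    [1,[0,0,-0.05],0],
    [1,[0,0,-0.15],0],
    [1,[0,0,-0.3],0],
    [1,[0,0,-0.45],0],
    [1,[0,0,-0.55],0],
    [1,[0,0,-0.55],0],
    [1,[0,0,-0.55],0],
  ],
)

```text
t: 14.5
eef_pos: [0.4658, -0.3156, 0.1496]
tool_rot: [0.0, 0.987, 0.158, -0.0]
contact_force: [-0.5, -0.3, -3.8]
gripper_width: 0.199
grasp_force: 59.0
```

```bash
python3 -c "
from h import *
go(.5882,.2143,.15)"
```

```text
t 14.5 pos [ 0.4658 -0.3156  0.1496] tilt 0.0003 ang 0.318 shift [ 1.4093 -2.3256 -0.0028] turn -0.0
```

Emit:
apply_moves(
  deltas=[
    [1,[0.09,-0.15,0],0],
    [1,[0.21,-0.35,0],0],
    [1,[0.33,-0.55,0],0],
    [1,[0.45,-0.75,0],0],
    [1,[0.58,-0.96,0],0],
    [1,[0.58,-0.96,0],0],
  ],
)

```text
t: 15.1
eef_pos: [0.5171, -0.0879, 0.1486]
tool_rot: [-0.002, 0.986, 0.164, 0.0]
contact_force: [1.3, 0.7, -3.1]
gripper_width: 0.2
grasp_force: 59.2
```

Emit:
apply_moves(
  deltas=[
    [1,[0.09,-0.15,0],0],
    [1,[0.21,-0.35,0],0],
    [1,[0.33,-0.55,0],0],
    [1,[0.45,-0.75,0],0],
    [1,[0.58,-0.96,0],0],
    [1,[0.58,-0.96,0],0],
    [1,[0.58,-0.96,0],0],
    [1,[0.58,-0.96,0],0],
    [1,[0.58,-0.96,0],0],
  ],
)

```text
t: 16.0
eef_pos: [0.5661, 0.1196, 0.1488]
tool_rot: [0.0, 0.988, 0.157, -0.001]
contact_force: [0.2, -0.2, -3.0]
gripper_width: 0.202
grasp_force: 59.4
```

```bash
python3 -c "
from h import *
go(.5882,.2143,.075)"
```

```text
t 16.0 pos [0.5661 0.1196 0.1488] tilt 0.002 ang 0.316 shift [ 0.2529 -0.4162  0.3684] turn -0.0004
```

Emit:
apply_moves(
  deltas=[
    [1,[0.1,-0.17,0],0],
    [1,[0.21,-0.34,0],0],
    [1,[0.253,-0.416,0],0],
    [1,[0.253,-0.416,0],0],
    [1,[0.253,-0.416,0.12],0],
    [1,[0.253,-0.416,0.24],0],
    [1,[0.253,-0.416,0.34],0],
    [1,[0.253,-0.416,0.36],0],
    [1,[0.253,-0.416,0.36],0],
    [1,[0.253,-0.416,0.36],0],
    [1,[0.253,-0.416,0.36],0],
  ],
)

```text
t: 17.1
eef_pos: [0.5895, 0.2166, 0.0791]
tool_rot: [-0.0, 0.987, 0.158, 0.001]
contact_force: [0.1, 0.6, -2.8]
gripper_width: 0.201
grasp_force: 59.5
```

```bash
python3 -c "
from h import *
go(.5882,.2143,.0575)"
```

```text
t 17.1 pos [0.5895 0.2166 0.0791] tilt 0.0022 ang 0.318 shift [-0.0099  0.0087  0.1079] turn -0.0001
```

Emit:
apply_moves(
  deltas=[
    [1,[-0.008,0.008,0.02],0],
    [1,[-0.008,0.008,0.04],0],
    [1,[-0.008,0.008,0.055],0],
    [1,[-0.008,0.008,0.07],0],
    [1,[-0.008,0.008,0.08],0],
    [1,[-0.008,0.008,0.09],0],
    [1,[-0.008,0.008,0.1],0],
    [1,[-0.008,0.008,0.104],0],
    [1,[-0.008,0.008,0.104],0],
    [1,[-0.008,0.008,0.104],0],
  ],
)

```text
t: 18.1
eef_pos: [0.5877, 0.2147, 0.0573]
tool_rot: [-0.0, 0.987, 0.158, 0.0]
contact_force: [-1.7, 0.2, 1.4]
gripper_width: 0.2
grasp_force: 60.2
```

Seated at z 0.0573, as expected. Release and go for the 33.

Emit:
apply_moves(
  deltas=[
    [0.7,[0,0,0],0],
    [0.5,[0,0,0],0],
    [0.5,[0,0,0],0],
    [0.5,[0,0,0],0],
    [0.5,[0,0,-0.1],0],
    [0.5,[0,0,-0.25],0],
    [0.5,[0,0,-0.4],0],
    [0.5,[0,0,-0.45],0],
    [0.5,[0,0,-0.45],0],
    [0.5,[0,0,-0.45],0],
  ],
)

```text
t: 19.1
eef_pos: [0.5871, 0.2141, 0.1459]
tool_rot: [0.0, 0.987, 0.158, -0.001]
contact_force: [0.7, -0.3, -0.2]
gripper_width: 0.502
grasp_force: 0.0
```

```bash
python3 -c "
from h import *
go(.4993,-.128,.1467)"
```

```text
t 19.1 pos [0.5871 0.2141 0.1459] tilt 0.0013 ang 0.318 shift [-0.9516  1.4874 -0.0024] turn 0.0
```

Emit:
apply_moves(
  deltas=[
    [0.5,[-0.12,0.19,0],0],
    [0.5,[-0.25,0.39,0],0],
    [0.5,[-0.38,0.59,0],0],
    [0.5,[-0.51,0.79,0],0],
    [0.5,[-0.63,0.98,0],0],
    [0.5,[-0.63,0.98,0],0],
  ],
)

```text
t: 19.7
eef_pos: [0.5261, -0.0192, 0.1446]
tool_rot: [0.002, 0.988, 0.153, -0.003]
contact_force: [0.4, -0.1, 0.1]
gripper_width: 0.5
grasp_force: 0.0
```

Emit:
apply_moves(
  deltas=[
    [0.5,[-0.1,0.16,0],0],
    [0.5,[-0.2,0.32,0],0],
    [0.5,[-0.3,0.48,0.05],0],
    [0.5,[-0.322,0.507,0.15],0],
    [0.5,[-0.322,0.507,0.22],0],
    [0.5,[-0.322,0.507,0.22],0],
    [0.5,[-0.322,0.507,0.22],0],
    [0.5,[-0.322,0.507,0.22],0],
  ],
)

```text
t: 20.5
eef_pos: [0.5006, -0.1261, 0.1034]
tool_rot: [-0.0, 0.987, 0.16, 0.001]
contact_force: [0.0, 1.0, 0.4]
gripper_width: 0.502
grasp_force: 0.0
```

```bash
python3 -c "
from h import *
go(.4993,-.128,.0408)"
```

```text
t 20.5 pos [ 0.5006 -0.1261  0.1034] tilt 0.0011 ang 0.32 shift [-0.0097  0.0067  0.313 ] turn 0.0004
```

Emit:
apply_moves(
  deltas=[
    [0.5,[-0.009,0.006,0.1],0],
    [0.5,[-0.009,0.006,0.2],0],
    [0.5,[-0.009,0.006,0.312],0],
    [0.5,[-0.009,0.006,0.312],0],
    [0.5,[-0.009,0.006,0.312],0],
    [0.7,[-0.009,0.006,0.312],0],
    [0.85,[-0.009,0.006,0.312],0],
    [1,[-0.009,0.006,0.312],0],
    [1,[-0.009,0.006,0.312],0],
    [1,[-0.009,0.006,0.312],0],
    [1,[-0.009,0.006,0.312],0],
  ],
)

```text
t: 21.6
eef_pos: [0.4995, -0.1292, 0.0418]
tool_rot: [0.0, 0.987, 0.158, 0.001]
contact_force: [-0.2, 1.5, 6.8]
gripper_width: 0.199
grasp_force: 58.6
```

Emit:
apply_moves(
  deltas=[
    [1,[0,0,0],0],
    [1,[0,0,-0.05],0],
    [1,[0,0,-0.15],0],
    [1,[0,0,-0.3],0],
    [1,[0,0,-0.45],0],
    [1,[0,0,-0.55],0],
    [1,[0,0,-0.55],0],
    [1,[0,0,-0.55],0],
  ],
)

```text
t: 22.4
eef_pos: [0.4981, -0.1294, 0.1506]
tool_rot: [0.0, 0.987, 0.158, 0.0]
contact_force: [-0.6, 0.5, -2.1]
gripper_width: 0.199
grasp_force: 58.8
```

```bash
python3 -c "
from h import *
go(.5355,.1970,.15)"
```

```text
t 22.4 pos [ 0.4981 -0.1294  0.1506] tilt 0.0005 ang 0.318 shift [ 0.6878 -1.4919  0.0023] turn -0.0
```

Emit:
apply_moves(
  deltas=[
    [1,[0.07,-0.15,0],0],
    [1,[0.16,-0.35,0],0],
    [1,[0.25,-0.55,0],0],
    [1,[0.35,-0.75,0],0],
    [1,[0.44,-0.96,0],0],
    [1,[0.44,-0.96,0],0],
  ],
)

```text
t: 23.0
eef_pos: [0.5209, 0.0888, 0.1496]
tool_rot: [-0.002, 0.987, 0.164, -0.0]
contact_force: [0.6, 0.6, -1.9]
gripper_width: 0.196
grasp_force: 58.9
```

Emit:
apply_moves(
  deltas=[
    [1,[0.08,-0.16,0],0],
    [1,[0.16,-0.34,0],0],
    [1,[0.22,-0.48,0],0],
    [1,[0.248,-0.532,0],0],
    [1,[0.248,-0.532,0],0],
    [1,[0.248,-0.532,0.12],0],
    [1,[0.248,-0.532,0.24],0],
    [1,[0.248,-0.532,0.33],0],
    [1,[0.248,-0.532,0.34],0],
    [1,[0.248,-0.532,0.34],0],
    [1,[0.248,-0.532,0.34],0],
  ],
)

```text
t: 24.1
eef_pos: [0.5365, 0.1966, 0.0833]
tool_rot: [0.0, 0.987, 0.158, 0.001]
contact_force: [0.3, -0.4, -2.7]
gripper_width: 0.196
grasp_force: 59.0
```

```bash
python3 -c "
from h import *
go(.5355,.1970,.0578)"
```

```text
t 24.1 pos [0.5365 0.1966 0.0833] tilt 0.0012 ang 0.317 shift [-0.0041 -0.0034  0.1276] turn -0.0001
```

Emit:
apply_moves(
  deltas=[
    [1,[-0.004,-0.003,0.03],0],
    [1,[-0.004,-0.003,0.055],0],
    [1,[-0.004,-0.003,0.07],0],
    [1,[-0.004,-0.003,0.085],0],
    [1,[-0.004,-0.003,0.1],0],
    [1,[-0.004,-0.003,0.11],0],
    [1,[-0.004,-0.003,0.12],0],
    [1,[-0.004,-0.003,0.127],0],
    [1,[-0.004,-0.003,0.127],0],
    [1,[-0.004,-0.003,0.127],0],
  ],
)

```text
t: 25.1
eef_pos: [0.5351, 0.1978, 0.0579]
tool_rot: [0.0, 0.987, 0.158, 0.0]
contact_force: [-0.9, -0.8, 4.7]
gripper_width: 0.2
grasp_force: 59.9
```

Seated at 0.0579, as expected. Release and go for the 25.

Emit:
apply_moves(
  deltas=[
    [0.7,[0,0,0],0],
    [0.5,[0,0,0],0],
    [0.5,[0,0,0],0],
    [0.5,[0,0,0],0],
    [0.5,[0,0,-0.1],0],
    [0.5,[0,0,-0.25],0],
    [0.5,[0,0,-0.4],0],
    [0.5,[0,0,-0.45],0],
    [0.5,[0,0,-0.45],0],
    [0.5,[0,0,-0.45],0],
  ],
)

```text
t: 26.1
eef_pos: [0.5343, 0.1971, 0.1461]
tool_rot: [0.0, 0.987, 0.158, -0.001]
contact_force: [-0.1, -0.5, -0.1]
gripper_width: 0.497
grasp_force: 0.0
```

```bash
python3 -c "
from h import *
go(.5102,-.217,.147)"
```

```text
t 26.1 pos [0.5343 0.1971 0.1461] tilt 0.0013 ang 0.318 shift [-0.7616  1.929  -0.0028] turn -0.0
```

Emit:
apply_moves(
  deltas=[
    [0.5,[-0.08,0.2,0],0],
    [0.5,[-0.16,0.4,0],0],
    [0.5,[-0.24,0.6,0],0],
    [0.5,[-0.31,0.8,0],0],
    [0.5,[-0.38,0.96,0],0],
    [0.5,[-0.38,0.96,0],0],
  ],
)

```text
t: 26.7
eef_pos: [0.5208, -0.0151, 0.1449]
tool_rot: [0.001, 0.988, 0.154, -0.002]
contact_force: [-0.6, -0.1, -0.6]
gripper_width: 0.498
grasp_force: 0.0
```

Emit:
apply_moves(
  deltas=[
    [0.5,[-0.08,0.2,0],0],
    [0.5,[-0.16,0.4,0],0],
    [0.5,[-0.24,0.6,0],0],
    [0.5,[-0.31,0.8,0],0],
    [0.5,[-0.382,0.969,0],0],
    [0.5,[-0.382,0.969,0.1],0],
    [0.5,[-0.382,0.969,0.2],0],
    [0.5,[-0.382,0.969,0.2],0],
    [0.5,[-0.382,0.969,0.2],0],
    [0.5,[-0.382,0.969,0.2],0],
  ],
)

```text
t: 27.7
eef_pos: [0.5113, -0.216, 0.1076]
tool_rot: [0.0, 0.987, 0.159, 0.0]
contact_force: [-0.1, 0.1, 1.1]
gripper_width: 0.498
grasp_force: 0.0
```

```bash
cat > c25.py <<'E'
from h import *
go(.5102,-.217,.0408)
p=bot.read_camera("side"); I=cv2.resize(p["color"],None,fx=8,fy=8,interpolation=2)
for q in[(.5102,-.2125,.064,.0095),(.5102,-.2125,.034,.0125),(.5102,-.2125,0,.0125)]: cv2.polylines(I,[((proj(p,circ(*q))+.5)*8).astype(int)],True,(0,255,0),1)
u=(pix(p,(.51,-.217,.05))*8).astype(int); save({"color":I[u[1]-250:u[1]+200,u[0]-250:u[0]+250]},"c25.png")
E
python3 c25.py
```

```text
t 27.7 pos [ 0.5113 -0.216   0.1076] tilt 0.0006 ang 0.319 shift [-0.0072  0.003   0.3339] turn 0.0002
```

View pics/c25.png

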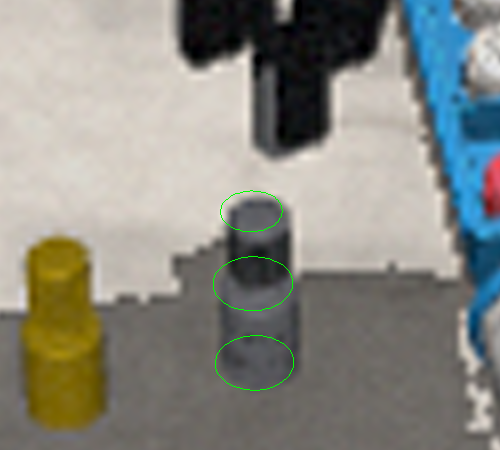

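The close crop shows the steel 25 (259,290) under the fingers, with the yellow twin at left (62,330) clear of them. I'll nudge the target to (0.511, -0.218) and grip.

Emit:
apply_moves(
  deltas=[
    [0.5,[-0.005,0.009,0.1],0],
    [0.5,[-0.005,0.009,0.2],0],
    [0.5,[-0.005,0.009,0.332],0],
    [0.5,[-0.005,0.009,0.332],0],
    [0.5,[-0.005,0.009,0.332],0],
    [0.65,[-0.005,0.009,0.332],0],
    [0.75,[-0.005,0.009,0.332],0],
    [0.85,[-0.005,0.009,0.332],0],
    [1,[-0.005,0.009,0.332],0],
    [1,[-0.005,0.009,0.332],0],
    [1,[-0.005,0.009,0.332],0],
    [1,[-0.005,0.009,0.332],0],
  ],
)

```text
t: 28.95
eef_pos: [0.5114, -0.2188, 0.0421]
tool_rot: [0.001, 0.987, 0.158, 0.001]
contact_force: [-0.7, 0.3, 7.7]
gripper_width: 0.198
grasp_force: 58.4
```

Emit:
apply_moves(
  deltas=[
    [1,[0,0,0],0],
    [1,[0,0,-0.05],0],
    [1,[0,0,-0.15],0],
    [1,[0,0,-0.3],0],
    [1,[0,0,-0.45],0],
    [1,[0,0,-0.55],0],
    [1,[0,0,-0.55],0],
    [1,[0,0,-0.55],0],
  ],
)

```text
t: 29.75
eef_pos: [0.5101, -0.2187, 0.1509]
tool_rot: [0.0, 0.987, 0.158, 0.0]
contact_force: [0.5, 0.7, -2.3]
gripper_width: 0.199
grasp_force: 58.6
```

```bash
python3 -c "
from h import *
go(.4908,.1824,.15)"
```

```text
t 29.75 pos [ 0.5101 -0.2187  0.1509] tilt 0.0006 ang 0.318 shift [ 0.5352 -1.9352  0.0037] turn -0.0
```

Emit:
apply_moves(
  deltas=[
    [1,[0.04,-0.15,0],0],
    [1,[0.1,-0.35,0],0],
    [1,[0.15,-0.55,0],0],
    [1,[0.21,-0.75,0],0],
    [1,[0.265,-0.96,0],0],
    [1,[0.265,-0.96,0],0],
  ],
)

```text
t: 30.35
eef_pos: [0.4993, -0.0126, 0.1498]
tool_rot: [-0.002, 0.987, 0.163, -0.001]
contact_force: [0.4, -0.5, -1.9]
gripper_width: 0.196
grasp_force: 58.7
```

Emit:
apply_moves(
  deltas=[
    [1,[0.04,-0.15,0],0],
    [1,[0.1,-0.35,0],0],
    [1,[0.15,-0.55,0],0],
    [1,[0.21,-0.75,0],0],
    [1,[0.265,-0.94,0],0],
    [1,[0.27,-0.975,0],0],
    [1,[0.27,-0.975,0],0],
    [1,[0.27,-0.975,0.15],0],
    [1,[0.27,-0.975,0.28],0],
    [1,[0.27,-0.975,0.34],0],
    [1,[0.27,-0.975,0.34],0],
    [1,[0.27,-0.975,0.34],0],
  ],
)

```text
t: 31.55
eef_pos: [0.4914, 0.1817, 0.083]
tool_rot: [0.0, 0.987, 0.158, -0.0]
contact_force: [0.3, 0.1, -1.2]
gripper_width: 0.197
grasp_force: 58.8
```

Emit:
apply_moves(
  deltas=[
    [1,[0,0,0],0],
    [1,[0,0,0],0],
  ],
)

```text
t: 31.75
eef_pos: [0.4917, 0.1826, 0.0838]
tool_rot: [-0.0, 0.987, 0.158, 0.001]
contact_force: [-0.7, 0.6, -0.9]
gripper_width: 0.2
grasp_force: 58.8
```

```bash
python3 -c "
from h import *
go(.4908,.1824,.0581)"
```

```text
t 31.75 pos [0.4917 0.1826 0.0838] tilt 0.002 ang 0.318 shift [-0.005  -0.0003  0.1284] turn -0.0
```

Emit:
apply_moves(
  deltas=[
    [1,[-0.004,0,0.03],0],
    [1,[-0.004,0,0.055],0],
    [1,[-0.004,0,0.07],0],
    [1,[-0.004,0,0.085],0],
    [1,[-0.004,0,0.1],0],
    [1,[-0.004,0,0.11],0],
    [1,[-0.004,0,0.12],0],
    [1,[-0.004,0,0.128],0],
    [1,[-0.004,0,0.128],0],
    [1,[-0.004,0,0.128],0],
  ],
)

```text
t: 32.75
eef_pos: [0.4906, 0.1826, 0.0581]
tool_rot: [0.0, 0.987, 0.158, 0.001]
contact_force: [-2.2, -0.5, 7.5]
gripper_width: 0.195
grasp_force: 60.1
```

Seated. Release, rise, and move aside for a last look.

Emit:
apply_moves(
  deltas=[
    [0.7,[0,0,0],0],
    [0.5,[0,0,0],0],
    [0.5,[0,0,0],0],
    [0.5,[0,0,0],0],
    [0.5,[0,0,-0.1],0],
    [0.5,[0,0,-0.25],0],
    [0.5,[0,0,-0.45],0],
    [0.5,[0,0,-0.6],0],
    [0.5,[0,0,-0.6],0],
  ],
)

```text
t: 33.65
eef_pos: [0.4927, 0.1836, 0.1813]
tool_rot: [-0.001, 0.987, 0.158, 0.004]
contact_force: [1.4, 0.3, -1.0]
gripper_width: 0.502
grasp_force: 0.0
```

Emit:
apply_moves(
  deltas=[
    [0.5,[0,0.2,0],0],
    [0.5,[0,0.45,0],0],
    [0.5,[0,0.7,0],0],
    [0.5,[0,0.95,0],0],
    [0.5,[0,1,0],0],
    [0.5,[0,1,0],0],
    [0.5,[0,1,0],0],
    [0.5,[0,1,0],0],
  ],
)

```text
t: 34.45
eef_pos: [0.5521, -0.0054, 0.1768]
tool_rot: [-0.0, 0.987, 0.16, -0.0]
contact_force: [-0.6, -0.1, 0.8]
gripper_width: 0.499
grasp_force: 0.0
```

```bash
python3 - <<'E'
from h import *
X=[]
for c in("top","side"):
    p=bot.read_camera(c)
    for n in("loupe_mid","timer_mid"):
        for r in bot.look_for(p,n)[:1]: print(c,n,np.round(r["point"],3),round(r["confidence"],2))
    I=cv2.resize(p["color"],None,fx=5,fy=5,interpolation=2); u=(pix(p,(.575,.21,.05))*5).astype(int)
    X.append(I[u[1]-220:u[1]+220,u[0]-190:u[0]+190])
save({"color":np.hstack(X)},"final.png")
E
```

```text
top timer_mid [ 0.48  -0.419  0.023] 0.58
side loupe_mid [0.457 0.023 0.028] 0.5
side timer_mid [ 0.477 -0.431  0.019] 0.9
```

View pics/final.png

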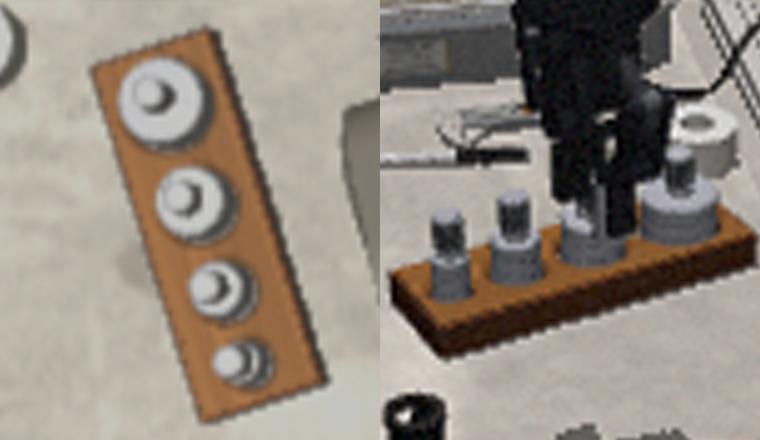

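All four gauges stand upright in the block, largest to smallest: left half (165,100), (195,203), (222,290), (240,362). The loupe and timer are unmoved and the gripper is clear.

```bash
python3 -c "
from h import *
print(bot.hand_in())"
```

```text
the job is handed in; nothing more can be done
None
```

The four steel plug gauges stand upright in their own bores, largest to smallest. The loupe and timer are where they were, and the job is handed in; it returned no verdict.

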